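# Press a lens barrel into a sprung V cradle and hold it

### The arm

A 6-joint arm with a two-finger parallel gripper is mounted at the origin on a cart in front of the work surface, level with it; the furniture and walls round the work are solid. World frame = base frame: x ahead of the robot, y to its left, z up, the work surface at z = 0. Lengths are in mm, angles in rad, forces in N, time in s.
With the tool pointing down it reaches from about 350 to 775 mm from the base axis. Payload 7.3 kg.
Tool frame: the origin (TCP) lies on the front face of the gripper's body, between the roots of the fingers; the fingertips stand 66 mm ahead of it and the grasp point (between the pads) lies 47 mm ahead of it (bot.tip_extent is the distance from the TCP to the fingertips, in mm); z points along the fingers, y is the line along which they close (so a half turn about z gives the same grasp; the last joint's range is limited). The gripper opens to 92 mm and grips with 3 to 60 N. Pads are 19 mm wide; open, the fingers measure 130 mm over their backs; the gripper's body (75 mm by 190 mm) begins 47 mm behind the grasp point.
Start: joints at [1.188, 0.342, 1.524, -0, 1.275, -0.146], TCP at [123.143, 510.367, 292.241] pointing down, gripper open.
Joint ranges: [-2.53, 2.53], [-0.77, 2.02], [0.04, 2.7], [-1, 4.14], [0.28, 2.66], [-3.11, 3.11]. Speed limits (rad/s): [2.57, 2.57, 3.14, 3.14, 3.14, 3.14].

### API

Orientations are given as [roll, pitch, yaw] about the fixed x, y, z axes, in that order (R = Rz(yaw) Ry(pitch) Rx(roll)).
In Python, from plant import readout, viewer, order, bot gives the robot as it stands.
- The arm moves only by the shell command python3 -m creep 'ROWS'. ROWS is text: rows parted by semicolons, each of 7 numbers parted by spaces: the shift along the world's x, y, z in m, then the turn, a rotation vector about the world's x, y, z in rad, then the opening in per cent of the stroke, from 0 (shut) to 100 (fully open). A call has 1 to 8 rows; each row shifts and turns the commanded pose from where the row before left it; what a row does not reach is not made up. A row lasts 1/12 s, in which the tool goes at most 41.7 mm and 7.16 degrees, less where a joint would pass 70% of its speed; a pose out of reach is approached as far as the arm can. A call is refused whole if a number of a shift passes 0.0417 or a number of a turn 0.125, either way. A call with a gripper value outside its range is refused whole. The fingers move at their own pace and stop on an object; the grip force is fixed at half the most. Time passes only in rows, so rows that do not move let the fingers close. It gives the time, the measured TCP pose, the force, the opening and the grip force at its end, in the units of the state.
- readout.get_obs(): the state, without advancing time (a new reading comes with each control period).
- viewer.capture(name): name is "side" or "top" or "wrist"; returns the picture (400x640x3 uint8, red, green, blue); there is no depth.
- viewer.camera_info(name): a dict with "fx", "fy", "cx", "cy" (pixels), "origin" and "rotation" of the camera in the world. Camera axes: x right, y up, looking along -z (the intrinsics and any distortion apply to the point x, -y, -z); pixel columns grow to the right and rows downward; lengths in mm; the calibration is good to about 2 mm. A picture is of the moment at which its call begins: read the wrist's pose just before it. camera_info takes no time and is no camera call; for the wrist camera it gives the pose at the moment of the call.
- order.close_job(): hands the job in; it is judged then, once.
The state is a dict: "time": time; "joint_positions": joint angles; "dq": joint speeds; "tau": joint torques, N m; "tool_pos": TCP position; "tcp_rot": TCP orientation; "contact_force": force on the tool from outside, world axes, zero at the start; "moment": the same for the moment, N m; "grip_width": finger opening in mm; "finger_force": force on a finger pad.
Only numpy, scipy, OpenCV 4.12 (cv2) and the standard library are available. Lean on these libraries where they do the work, as an engineer would, in place of code of your own. Each camera call takes 0.05 s, during which the arm holds its last target. There are 200 camera calls.

### The job

Take the black lens barrel off its blue rest and lay it in the two V blocks of the sprung cradle, its glass end facing the red target plate and its two end rims standing clear outside the blocks. Let go so that it settles, then press down on top of its middle with the closed fingers until it bears on both sides of both V blocks and the yellow pointers stand inside the green bands, never driving the cradle down to its stop. Finish while still pressing it down like this, without gripping it or easing off; leave the pump collars and the pen alone.

Things in the scene. Friction and masses are not known exactly. Their poses are not given: they have to be found in the camera images.
- lens_center (a point): Black lens barrel, 0.25 kg, rigid; this point is on its axis at mid-length. Own x runs along the axis to the glass end. Plain cylinder 40 mm in diameter for 68 mm to either side of this point; then an aluminium rim 46 mm in diameter, 14 mm long, at the glass (+x) end and a brass stub 28 mm in diameter, 12 mm long, at the other. Grip it round the middle.
- lens_glass (a point): Centre of the round glass face, on the axis 82 mm from lens_center.
- lens_rest: Fixed blue plate 130 x 50 x 4 mm on the table that carries the lens along its x at the start: the lens lies on two pairs of rubber bars (42 to 58 mm to either side of the middle, tops 12 mm above the table), axis 28 mm above the table. The middle 80 mm are free for fingers beside and 4 mm above the table.
- cradle: Fixed grey base of the V cradle, 250 x 100 x 12 mm, origin on the table under the middle of the V; own x along the V toward the red target plate, own z up. The plate stands across x at 122 mm from the middle, 76 mm wide, up to 117 mm. White scales stand 43 to 48 mm to either side at x = -73 to -51 mm, up to 56 mm. Nothing else is beside the gap between the V blocks.
- v_seat (a point): Where lens_center belongs: it moves with the sprung saddle, 82 mm above the table when the saddle is up; own x along the V to the target plate. Two steel V blocks, each 20 mm long, lie 38 to 58 mm to either side of it along x, 60 mm wide, flanks at 45 degrees, tops 2 mm below this point; the 76 mm gap between is free for fingers down to 38 mm below this point (saddle plate, 66 mm wide).
- saddle (a joint): How far the V blocks have sunk, m: 0 up, 0.020 at the lower stop. A spring pushes them up: they carry the lens's weight without sinking, start to sink at a push of about 2 to 3 N, then 0.5 N per mm (about 7 to 8 N at 10 mm). Pointers (x = -50 mm, both sides) are inside the green bands from 0.006 to 0.014.
- collar_a: Bystander: cream pump collar, 28 mm wide, 34 mm high, standing; origin under its centre.
- collar_b: Bystander: yellowish pump collar, 28 mm wide, 34 mm high, standing; origin under its centre.
- pen: Bystander: white pen with a black cap, 135 mm long, 17 mm thick, lying; origin under its centre.

How it is judged:
By the outcome, as a careful person would: the job done as asked, in the order asked, and still so for the second after the job is handed in, while the arm keeps its last pose, push and grip.
It also fails if it takes over 45 s, if anything falls off the work surface, if the arm or the gripper's body presses on something with over 40 N, if the wrist force passes 120 N, or if a joint passes its speed limit or range.

## Working session

There is one attempt and no reset: what is moved stays moved. The work goes in short steps, Python scripts to look and compute and a shell command to move; the robot and the scene stay as the last step left them, time stands still between calls to the robot, and variables do not carry over. Pictures are saved under pics/ and viewed, at most 10 in all, crops included, and the job is handed in when it is done.

```bash
mkdir -p pics; ls; python3 - <<'E'
from plant import readout, viewer, bot
import cv2
o=readout.get_obs()
print({k:o[k] for k in o})
for n in("side","top","wrist"):
    i=viewer.camera_info(n); print(n,i)
    im=viewer.capture(n); cv2.imwrite(f"pics/{n}0.png",im[:,:,::-1])
E
```

```text
pics
{'time': 0.0, 'joint_positions': array([ 1.18804608e+00,  3.42727857e-01,  1.52502345e+00, -2.06734647e-05,
        1.27541800e+00, -1.45962585e-01]), 'dq': array([ 0.00068419, -0.00117262, -0.00149718,  0.00011973,  0.00102752,
       -0.0014148 ]), 'tau': array([-2.60759180e-04, -4.31247175e+01, -2.44218546e+01,  7.16391834e-02,
        5.61482913e-02, -1.25706447e-04]), 'tool_pos': array([123.00028324, 510.06378154, 291.53998339]), 'tcp_rot': array([-3.14002988e+00, -2.09758737e-04,  2.90481087e+00]), 'contact_force': array([-0.19960853, -0.42892914,  0.4067401 ]), 'moment': array([-0.03329592, -0.02867928, -0.01499893]), 'finger_force': 0.0, 'grip_width': 91.30549695694216}
side {'fx': 370.7473811950356, 'fy': 370.7473811950356, 'cx': 327.07078646236414, 'cy': 198.39785560558173, 'origin': array([ 213.07378708, -956.47409021,  587.75854416]), 'rotation': array([ 1.06416956,  0.02343716, -0.25369066])}
top {'fx': 361.9771992094792, 'fy': 361.9771992094792, 'cx': 317.6147415802646, 'cy': 201.5517836273207, 'origin': array([325.93414717, -47.28520471, 951.88687422]), 'rotation': array([ 0.10512655,  0.01201243, -1.59520371])}
wrist {'fx': 326.9372142506662, 'fy': 326.9372142506662, 'cx': 318.6842171550806, 'cy': 198.73957394394176, 'origin': array([ 50.68903034, 527.19500843, 382.32535058]), 'rotation': array([-0.27711247,  0.00158434,  1.33374675])}
```

View pics/top0.png

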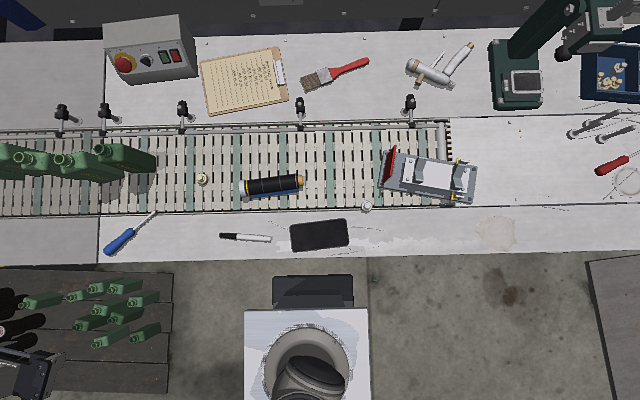

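View pics/side0.png

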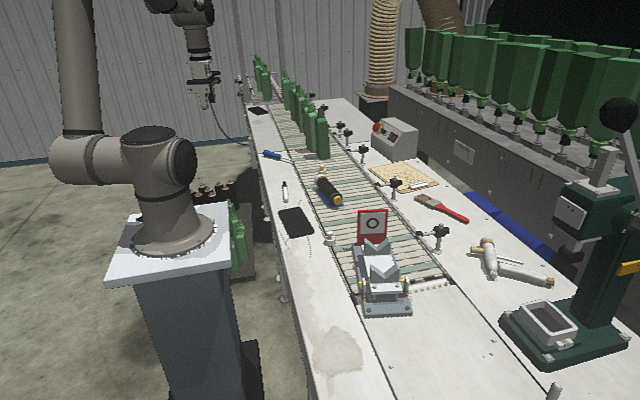

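The top view shows the lens spanning about (240,190), the silver glass end, to (303,182), the brass end. The cradle runs from (385,170) to (477,190) with the red plate at its left (+y) end, so no flip is needed. Next I'll crop both for accurate pixels.

```bash
cat > h.py <<'E'
import numpy as np, cv2
from scipy.spatial.transform import Rotation as R
from plant import viewer, readout
def ray(info,px):
    c=np.array([(px[0]-info['cx'])/info['fx'],-(px[1]-info['cy'])/info['fy'],-1.])
    return info['origin'], R.from_euler('xyz',info['rotation']).as_matrix()@c
def onz(info,px,z):
    o,d=ray(info,px); return o+d*(z-o[2])/d[2]
def proj(info,P):
    c=R.from_euler('xyz',info['rotation']).as_matrix().T@(np.array(P)-info['origin'])
    return np.array([info['cx']-info['fx']*c[0]/c[2], info['cy']+info['fy']*c[1]/c[2]])
E
python3 - <<'E'
import cv2,numpy as np
from h import *
im=cv2.imread('pics/top0.png')
a=cv2.resize(im[160:215,225:325],None,fx=8,fy=8,interpolation=cv2.INTER_CUBIC)[:300*2]
b=cv2.resize(im[140:212,375:485],None,fx=7,fy=7,interpolation=cv2.INTER_CUBIC)
cv2.imwrite('pics/crA.png',a);cv2.imwrite('pics/crB.png',b)
i=viewer.camera_info('top')
print('lens',onz(i,(241,190),28),onz(i,(303,182),28)); print('crad',onz(i,(430,175),80))
E
```

```text
lens [458.72935671 158.46621203  28.        ] [475.39744123  -2.0729847   28.        ]
crad [ 476.06072776 -313.88692105   80.        ]
```

View pics/crA.png

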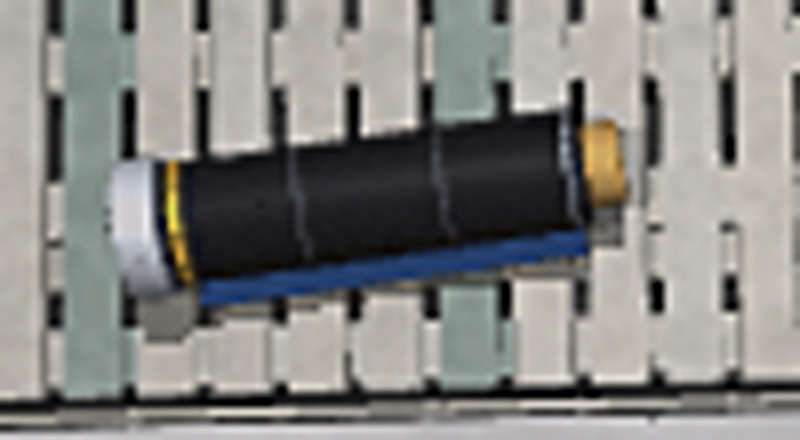

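View pics/crB.png

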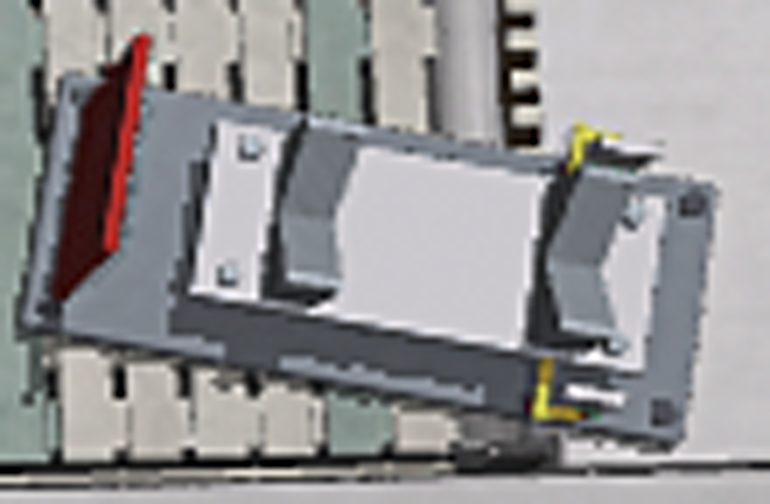

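Lens axis ends are at px (239.8,187.8) for glass and (302.8,180.2) for brass. The cradle base corners are readable in the second crop.

```bash
python3 - <<'E'
from h import *
i=viewer.camera_info('top')
g=onz(i,(239.6,188.2),40);b=onz(i,(302.9,180.2),36)
d=(g-b)[:2];print('lens',g,b,np.hypot(*d),np.degrees(np.arctan2(d[1],d[0])))
print('mid body',[onz(i,(225+x/8,160+y/8),30) for x,y in((190,219),(570,170))])
C=[onz(i,(375+x/7,140+y/7),12) for x,y in((65,75),(22,330),(680,445),(718,185))]
c=np.mean(C,0);d=(C[0]+C[1]-C[2]-C[3])[:2]/2;print('cradle',c,np.hypot(*d),np.degrees(np.arctan2(d[1],d[0])),np.linalg.norm(C[0]-C[1]))
E
python3 -m creep '0.025 -0.032 0 0 0 -0.12 100;0.025 -0.032 0 0 0 -0.12 100;0.025 -0.032 0 0 0 -0.12 100;0.025 -0.032 0 0 0 -0.12 100;0.025 -0.032 0 0 0 -0.12 100;0.025 -0.032 0 0 0 -0.12 100;0.025 -0.032 0 0 0 -0.12 100;0.025 -0.032 0 0 0 -0.12 100'
```

```text
lens [461.73003912 159.36196806  40.        ] [478.77228029  -2.3023021   36.        ] 162.56006345748878 96.01775134454068
mid body [array([464.74885073, 137.98287914,  30.        ]), array([477.48758364,  15.19653504,  30.        ])]
cradle [ 483.04847491 -328.83728242   12.        ] 246.9255741756927 78.5360424661502 98.88189252715586
time: 0.82
tool_pos: [323.8, 252.6, 292.3]
tcp_rot: [3.141, -0.0, 1.939]
contact_force: [1.0, 0.6, 0.7]
grip_width: 91.7
finger_force: 0.0
```

```bash
python3 -m creep '0.0245 -0.029 -0.01 0 0 -0.05 100;0.0245 -0.029 -0.01 0 0 -0.05 100;0.0245 -0.029 -0.01 0 0 -0.05 100;0.0245 -0.029 -0.01 0 0 -0.05 100;0.0245 -0.029 -0.01 0 0 -0.05 100;0.0245 -0.029 -0.01 0 0 -0.013 100;0 0 0 0 0 0 100'
python3 - <<'E'
from h import *
i=viewer.camera_info('wrist');im=viewer.capture('wrist')[:,:,::-1].copy();cv2.imwrite('pics/w1.png',im)
print(i['origin'],i['rotation'])
for P in([461.7,159.4,28],[478.8,-2.3,28]):print(proj(i,P))
E
```

```text
time: 1.4
tool_pos: [473.2, 75.7, 230.3]
tcp_rot: [-3.141, 0.002, 1.676]
contact_force: [-0.0, -0.9, 0.7]
grip_width: 91.7
finger_force: 0.0
[464.69962755 148.90599594 320.89322681] [-0.27905767  0.00037412  0.10530565]
[316.60667026  91.93672559]
[316.90330563 264.75432361]
```

View pics/w1.png

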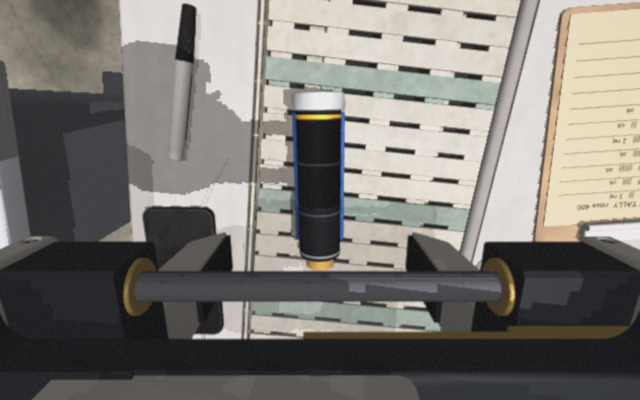

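```bash
python3 - <<'E'
from h import *
i=viewer.camera_info('wrist')
g=onz(i,(319,91),40);b=onz(i,(319.8,269),40);print(g,b,(g-b)/np.linalg.norm(g-b)*1, np.linalg.norm(g-b));d=g-b;print(np.degrees(np.arctan2(d[1],d[0])))
print('barrel ends', onz(i,(319.5,121),45),onz(i,(320,252),48))
print(onz(i,(320,200),28), onz(i,(319.5,150),28))
E
```

```text
[461.52104792 162.21563237  40.        ] [479.41227106   1.83333912  40.        ] [-0.11086592  0.99383537  0.        ] 161.3771230737475
96.36523443075875
barrel ends [464.45030869 138.70182286  45.        ] [477.29196335  23.16605059  48.        ]
[472.66754796  66.51816691  28.        ] [467.23533546 112.81093138  28.        ]
```

```bash
python3 -m creep '-0.0024 0.0038 -0.03 0 0 0.003 100;0 0 -0.035 0 0 0 100;0 0 -0.035 0 0 0 100;0 0 -0.03 0 0 0 100;0 0 -0.018 0 0 0 100;0 0 -0.006 0 0 0 100;0 0 0 0 0 0 60;0 0 0 0 0 0 60'
python3 -m creep '0 0 0 0 0 0 0;0 0 0 0 0 0 0;0 0 0 0 0 0 0;0 0 0 0 0 0 0;0 0 0 0 0 0 0;0 0 0 0 0 0 0'
```

```text
time: 2.12
tool_pos: [468.0, 84.7, 79.0]
tcp_rot: [3.141, 0.0, 1.686]
contact_force: [0.9, -0.2, -0.1]
grip_width: 82.9
finger_force: 0.0
time: 2.62
tool_pos: [469.7, 84.3, 79.1]
tcp_rot: [3.136, 0.0, 1.685]
contact_force: [7.5, 4.1, 3.1]
grip_width: 43.1
finger_force: 4.2
```

```bash
python3 -m creep '0 0 0 0 0 0 0;0 0 0 0 0 0 0;0 0 0 0 0 0 0'; python3 - <<'E'
from h import *
o=readout.get_obs();print(o['tool_pos'],o['contact_force'],o['moment'])
E
python3 -m creep '0 0 0.02 0 0 0 0;0 0 0.04 0 0 0 0;0 0 0.04 0 0 0 0;0 0 0.04 0 0 0 0;0 0 0 0 0 0 0;0 0 0 0 0 0 0'
python3 - <<'E'
from h import *
o=readout.get_obs();print(o['tool_pos'],o['tcp_rot'],o['contact_force'],o['moment'])
i=viewer.camera_info('wrist');im=viewer.capture('wrist')[:,:,::-1].copy();cv2.imwrite('pics/w2.png',im)
E
```

```text
time: 2.87
tool_pos: [470.9, 84.4, 79.6]
tcp_rot: [3.133, 0.0, 1.684]
contact_force: [6.1, 1.7, 3.1]
grip_width: 39.1
finger_force: 30.0
[470.94243034  84.3786428   79.58276184] [6.13477774 1.67649499 3.1342956 ] [ 2.74175429e-01 -1.15172135e+00 -1.03841328e-03]
time: 3.37
tool_pos: [468.4, 84.2, 220.0]
tcp_rot: [3.137, 0.0, 1.685]
contact_force: [0.1, -0.8, -2.5]
grip_width: 39.1
finger_force: 30.0
[468.42078873  84.17373347 219.99466235] [3.13702043e+00 4.40285121e-04 1.68476613e+00] [ 0.06759793 -0.79434606 -2.50473475] [-0.13595345  0.07570392 -0.00044515]
```

View pics/w2.png

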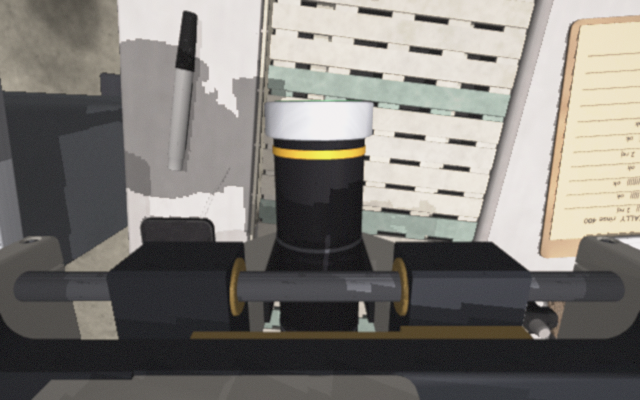

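The lens is held squarely, with its rim at cols 266–373 and front edge at row 102. I'll work out the offset along the axis and cross-check the seat.

```bash
python3 - <<'E'
from h import *
i=viewer.camera_info('wrist');o=readout.get_obs();t=o['tool_pos']
zl=t[2]-51.6
ax=np.array([np.cos(np.radians(96.3)),np.sin(np.radians(96.3))])
for px,h in(((319,102),23),((319,153),20.3)):
    p=onz(i,px,zl+h);print(p,'along',(p-t)[:2]@ax,'perp',(p-t)[:2]@[ax[1],-ax[0]])
i=viewer.camera_info('top')
for L in([(305,122),(358,138),(282,285),(333,300)],[(575,165),(640,175),(560,325),(615,345)]):
    print('block',np.mean([onz(i,(375+x/7,140+y/7),80) for x,y in L],0))
s=cv2.imread('pics/side0.png');cv2.imwrite('pics/sC.png',cv2.resize(s[200:325,335:425],None,fx=4.8,fy=4.8,interpolation=cv2.INTER_CUBIC))
E
```

```text
[458.19599797 158.293813   189.49704214] along 74.68873789576676 perp -0.9150951904207293
[460.27144774 140.19158446 186.79704214] along 56.46808147170662 perp -0.8386147258878334
block [ 488.65014947 -291.87572493   80.        ]
block [ 471.57451592 -387.18078574   80.        ]
```

View pics/sC.png

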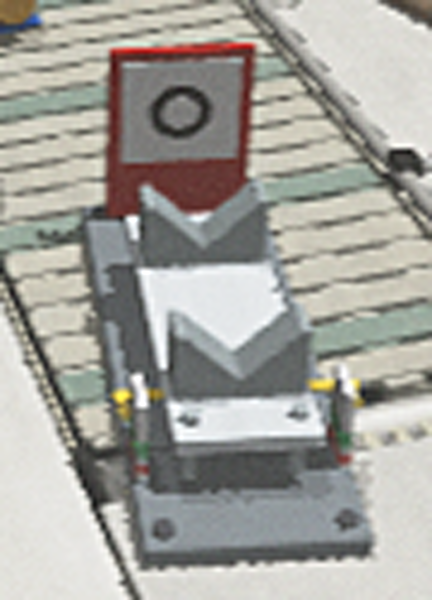

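```bash
python3 - <<'E'
from h import *
i=viewer.camera_info('side')
f=lambda x,y,z:onz(i,(335+x/4.8,200+y/4.8),z)
n=f(241,343,80);r=f(205,207,80);e=f(253,545,12);
for p in (n,r,e):print(p)
d=(r-n)[:2];print(np.hypot(*d),np.degrees(np.arctan2(d[1],d[0])))
u=np.array([np.cos(np.radians(79)),np.sin(np.radians(79))])
print(n[:2]+58*u,r[:2]-38*u,e[:2]+125*u)
# plate top corners z117, x=122
a=f(110,50,117);b=f(253,46,117);m=(a+b)/2;print('plate',a,b,np.linalg.norm(a-b),m[:2]-122*u)
print('plate yaw',np.degrees(np.arctan2((b-a)[1],(b-a)[0]))+90)
i=viewer.camera_info('top')
a=onz(i,(375+143/7,140+38/7),117);b=onz(i,(375+110/7,140+247/7),117);m=(a+b)/2;print('plate top',a,b,np.linalg.norm(a-b),m[:2]-122*u)
E
```

```text
[ 468.31341544 -404.68068753   80.        ]
[ 489.74859621 -307.45611119   80.        ]
[ 457.43938234 -453.76502549   12.        ]
99.55945569865231 77.56685410668969
[ 479.38033717 -347.74631089] [ 482.49785439 -344.75794416] [ 481.29050676 -331.06162756]
plate [ 472.81847304 -213.57982441  117.        ] [ 544.19076603 -230.92724117  117.        ] 73.4502353590534 [ 485.2259221  -342.01204917]
plate yaw 76.33885808668632
plate top [ 542.23804781 -225.60361878  117.        ] [ 471.44029179 -211.30668118  117.        ] 72.22689721566672 [ 483.56047236 -338.21366636]
```

```bash
python3 -m creep '0.001 -0.02 0.015 0 0 0 0;0.001 -0.04 0.01 0 0 -0.05 0;0.001 -0.04 0 0 0 -0.05 0;0.001 -0.04 0 0 0 -0.05 0;0.001 -0.04 0 0 0 -0.05 0;0.001 -0.04 0 0 0 -0.05 0;0.001 -0.04 0 0 0 -0.045 0;0.001 -0.04 0 0 0 0 0'
```

```text
time: 4.08
tool_pos: [474.4, -217.3, 240.6]
tcp_rot: [-3.137, -0.002, 1.387]
contact_force: [1.3, 0.0, -3.2]
grip_width: 38.9
finger_force: 30.0
```

```bash
python3 -m creep '0.0025 -0.039 0 0 0 -0.01 0;0.0025 -0.039 0 0 0 0 0;0.0025 -0.036 0 0 0 0 0;0 0 0 0 0 0 0;0 0 0 0 0 0 0;0 0 0 0 0 0 0'
python3 - <<'E'
from h import *
for n in('wrist','side'):
    im=viewer.capture(n)[:,:,::-1].copy();cv2.imwrite(f'pics/{n}3.png',im)
s=cv2.imread('pics/side3.png')[150:330,300:440];w=cv2.imread('pics/wrist3.png')
s=cv2.resize(s,None,fx=3,fy=3,interpolation=cv2.INTER_CUBIC)
cv2.imwrite('pics/c3.png',np.hstack([cv2.copyMakeBorder(w[:,170:470],0,140,0,0,0),s]))
i=viewer.camera_info('wrist');print(readout.get_obs()['tool_pos'],i['origin'])
u=np.array([np.cos(np.radians(78.4)),np.sin(np.radians(78.4)),0]);v=np.array([u[1],-u[0],0])
c=np.array([481,-341,0])
for x,y,z in((122,38,117),(122,-38,117),(58,30,80),(58,-30,80),(38,30,80),(38,-30,80)):print(x,y,z,proj(i,c+x*u+y*v+[0,0,z])-[170,0])
E
```

```text
time: 4.58
tool_pos: [482.4, -329.0, 240.6]
tcp_rot: [-3.137, -0.003, 1.379]
contact_force: [-0.5, 1.0, -3.1]
grip_width: 39.5
finger_force: 30.0
[ 482.99401071 -328.32606869  241.99714536] [ 496.36387085 -256.4478319   332.8045516 ]
122 38 117 [216.19964789  45.1617379 ]
122 -38 117 [90.61831528 43.5204183 ]
58 30 80 [190.58639319 144.60028457]
58 -30 80 [112.3976519  143.60840771]
38 30 80 [189.3816831  170.29286833]
38 -30 80 [112.85341735 169.32962955]
```

View pics/c3.png

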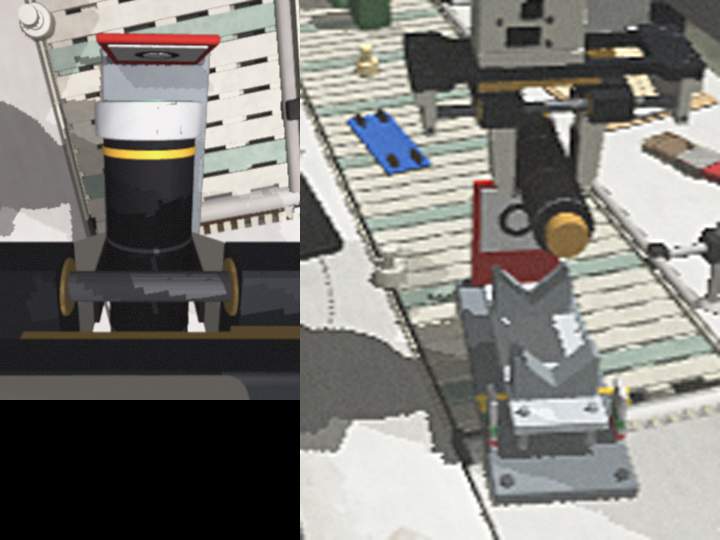

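Wrist view: red plate top edge at cols 96–219, row 38, which is about 9 px right of the lens axis (col 148.5). Brass end in the side view is at crop (568,236). I'll quantify the lateral correction from both.

```bash
python3 - <<'E'
from h import *
w=cv2.imread('pics/wrist3.png');hsv=cv2.cvtColor(w,cv2.COLOR_BGR2HSV)
m=((hsv[:,:,0]<8)|(hsv[:,:,0]>172))&(hsv[:,:,1]>150)&(hsv[:,:,2]>90);m[100:]=0
m=m.astype(np.uint8);n,l,st,_=cv2.connectedComponentsWithStats(m);k=1+np.argmax(st[1:,4]);ys,xs=np.where(l==k)
print('red',xs.min(),xs.max(),ys.min(),ys.max(),[ys[xs==x].min() for x in (xs.min()+4,xs.max()-4)])
i=viewer.camera_info('wrist');o=readout.get_obs();print(o['tool_pos'],o['tcp_rot'])
a=onz(i,(xs.min(),38),117);b=onz(i,(xs.max()+1,39),117);mid=(a+b)/2;print(a,b,np.linalg.norm(b-a))
for yaw in(77.5,78.2,79):
    u=np.array([np.cos(np.radians(yaw)),np.sin(np.radians(yaw))]);print(yaw,'seat from plate',mid[:2]-122*u)
p1=onz(i,(170+209,66),12);p2=onz(i,(170+200,232),12);d=p1-p2;print('base edge',p1,p2,np.degrees(np.arctan2(d[1],d[0])))
j=viewer.camera_info('side')
print('brass side',onz(j,(300+268/3,150+236/3),o['tool_pos'][2]-51.6))
# wrist lens in view: rim centre
z=o['tool_pos'][2]-51.6
print('lens wrist',onz(i,(170+148.2,120),z+23),onz(i,(170+148.5,215),z+20))
# near-V valley front and far valley front in this side view (z=82-28.3=53.7)
f=lambda x,y,z:onz(j,(300+(x-300)/3,150+y/3),z)
print('valley',f(557,383,53.7),f(535,296,53.7))
E
```

```text
red 267 389 33 45 [np.int64(34), np.int64(35)]
[ 482.99401071 -328.32606869  241.99714536] [-3.13926010e+00 -1.73543431e-03  1.38093649e+00]
[ 472.80436114 -211.61486844  117.        ] [ 545.45809116 -226.18599233  117.        ] 74.10048675459859
77.5 seat from plate [ 482.72559325 -338.00854325]
78.2 seat from plate [ 484.18270783 -338.32225181]
79 seat from plate [ 485.85252871 -338.65894676]
base edge [ 556.52718043 -231.94653134   12.        ] [ 524.56894646 -391.1882951    12.        ] 78.65205750508119
brass side [ 467.91273321 -411.06791108  190.39714536]
lens wrist [ 495.05142531 -260.97711315  213.39714536] [ 488.22715966 -296.93079079  210.39714536]
valley [ 474.77782919 -395.09128759   53.7       ] [ 497.36765153 -295.06447646   53.7       ]
```

Shifting +3.5 mm across and −5 mm along, then descending with a force check.

```bash
python3 -m creep '0.0024 -0.0056 -0.01 0 0 -0.01 0;0 0 -0.025 0 0 0 0;0 0 -0.025 0 0 0 0;0 0 -0.02 0 0 0 0;0 0 -0.01 0 0 0 0;0 0 -0.004 0 0 0 0;0 0 0 0 0 0 0;0 0 0 0 0 0 0'
```

```text
time: 5.35
tool_pos: [486.2, -335.6, 150.1]
tcp_rot: [3.14, 0.001, 1.37]
contact_force: [0.5, 0.4, -1.7]
grip_width: 39.6
finger_force: 30.0
```

```bash
python3 -m creep '0 0 -0.004 0 0 0 0;0 0 0 0 0 0 0;0 0 0 0 0 0 0';python3 - <<'E'
from h import *
o=readout.get_obs();print(o['tool_pos'],o['contact_force'],o['moment'])
w=viewer.capture('wrist')[:,:,::-1];s=viewer.capture('side')[:,:,::-1][170:330,330:450];t=viewer.capture('top')[:,:,::-1]
cv2.imwrite('pics/t4.png',t);cv2.imwrite('pics/w4.png',w)
s=cv2.resize(s,None,fx=3.5,fy=3.5,interpolation=cv2.INTER_CUBIC)
cv2.imwrite('pics/c4.png',np.hstack([cv2.copyMakeBorder(w[:,170:470],0,160,0,0,cv2.BORDER_CONSTANT),s]))
E
```

```text
time: 5.6
tool_pos: [485.8, -335.6, 145.8]
tcp_rot: [3.141, 0.001, 1.37]
contact_force: [-0.3, -0.8, -3.0]
grip_width: 39.2
finger_force: 30.0
[ 485.79922902 -335.56371872  145.84385087] [-0.32693155 -0.78035608 -3.03685486] [-0.09635861  0.12383188  0.0158141 ]
```

View pics/c4.png

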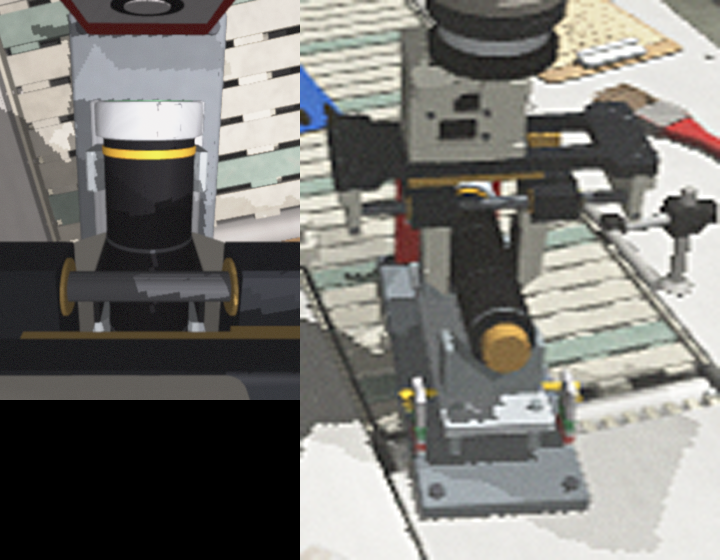

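Laterally the lens (col 149) is centred on the base (75–222). The far block's peaks show at about row 140, beside the yellow ring, so I'll check the position along the V numerically.

```bash
python3 - <<'E'
from h import *
i=viewer.camera_info('wrist');t=readout.get_obs()['tool_pos']
yaw=np.radians(78.5);u=np.array([np.cos(yaw),np.sin(yaw)]);v=np.array([u[1],-u[0]])
for n,px,z in(('blk outer L',(170+91,139),80),('blk outer R',(170+205,141),80),('plate bottom-of-view L',(170+83,32),117)
 ,('glass',(319,101),t[2]-51.6+23),('ring',(319,153),t[2]-51.6+20)):
    p=(onz(i,px,z)-t)[:2];print(n,'u',p@u,'v',p@v)
w=cv2.imread('pics/w4.png');print([tuple(w[r,260]) for r in range(130,165,3)]);print([tuple(w[r,374]) for r in range(130,165,3)])
E
```

```text
blk outer L u 58.088277402118244 v -27.82680362520293
blk outer R u 57.1155696734848 v 26.089033474277905
plate bottom-of-view L u 96.71922365578021 v -22.34034242269058
glass u 74.803764258515 v -0.4839643485377606
ring u 56.212780577514145 v -0.48471211209789505
[(np.uint8(118), np.uint8(114), np.uint8(112)), (np.uint8(117), np.uint8(112), np.uint8(111)), (np.uint8(113), np.uint8(110), np.uint8(107)), (np.uint8(111), np.uint8(105), np.uint8(103)), (np.uint8(114), np.uint8(108), np.uint8(106)), (np.uint8(113), np.uint8(107), np.uint8(106)), (np.uint8(90), np.uint8(85), np.uint8(84)), (np.uint8(124), np.uint8(121), np.uint8(119)), (np.uint8(201), np.uint8(195), np.uint8(191)), (np.uint8(197), np.uint8(192), np.uint8(189)), (np.uint8(199), np.uint8(194), np.uint8(189)), (np.uint8(194), np.uint8(190), np.uint8(185))]
[(np.uint8(180), np.uint8(172), np.uint8(168)), (np.uint8(187), np.uint8(180), np.uint8(174)), (np.uint8(185), np.uint8(177), np.uint8(174)), (np.uint8(186), np.uint8(178), np.uint8(175)), (np.uint8(186), np.uint8(177), np.uint8(174)), (np.uint8(185), np.uint8(176), np.uint8(175)), (np.uint8(162), np.uint8(157), np.uint8(152)), (np.uint8(117), np.uint8(114), np.uint8(112)), (np.uint8(237), np.uint8(234), np.uint8(231)), (np.uint8(236), np.uint8(233), np.uint8(230)), (np.uint8(236), np.uint8(233), np.uint8(229)), (np.uint8(235), np.uint8(232), np.uint8(228))]
```

The alignment is good: seat at u ≈ −5.5 and lens centre at u ≈ −6 relative to the TCP. Lowering onto the V next.

```bash
python3 -m creep '0 0 -0.004 0 0 0 0;0 0 -0.004 0 0 0 0;0 0 0 0 0 0 0;0 0 0 0 0 0 0'; python3 -m creep '0 0 -0.002 0 0 0 0;0 0 0 0 0 0 0;0 0 0 0 0 0 0'; python3 -m creep '0 0 -0.0015 0 0 0 0;0 0 0 0 0 0 0;0 0 0 0 0 0 0'
```

```text
time: 6.08
tool_pos: [485.4, -335.3, 136.7]
tcp_rot: [-3.141, -0.001, 1.37]
contact_force: [0.4, -0.3, -1.8]
grip_width: 39.2
finger_force: 30.0
time: 6.33
tool_pos: [485.6, -335.4, 135.2]
tcp_rot: [-3.142, -0.0, 1.37]
contact_force: [-0.5, 0.3, -2.5]
grip_width: 39.4
finger_force: 30.0
time: 6.58
tool_pos: [485.6, -335.5, 134.1]
tcp_rot: [3.141, 0.0, 1.37]
contact_force: [-1.2, 1.1, 0.9]
grip_width: 39.4
finger_force: 30.0
```

```bash
python3 -m creep '0 0 -0.0005 0 0 0 0;0 0 0 0 0 0 46;0 0 0 0 0 0 50;0 0 0 0 0 0 60;0 0 0 0 0 0 70;0 0 0 0 0 0 80;0 0 0 0 0 0 80;0 0 0 0 0 0 80'
```

```text
time: 7.25
tool_pos: [485.7, -335.4, 133.2]
tcp_rot: [3.141, 0.0, 1.37]
contact_force: [0.3, -0.3, -0.3]
grip_width: 72.3
finger_force: 0.0
```

```bash
python3 -m creep '0 0 0.02 0 0 0 80;0 0 0.04 0 0 0 80;0 0 0.03 0 0 0 80;0 0 0 0 0 0 0;0 0 0 0 0 0 0;0 0 0 0 0 0 0'; python3 - <<'E'
from h import *
o=readout.get_obs();t=o['tool_pos'];print(t,o['tcp_rot'],o['contact_force'])
w=viewer.capture('wrist')[:,:,::-1];i=viewer.camera_info('wrist')
s=viewer.capture('side')[:,:,::-1]
cv2.imwrite('pics/w5.png',w);cv2.imwrite('pics/s5.png',s)
s=cv2.resize(s[200:320,350:430],None,fx=4.5,fy=4.5,interpolation=cv2.INTER_CUBIC)
cv2.imwrite('pics/c5.png',np.hstack([cv2.copyMakeBorder(w[:,120:520],0,140,0,0,cv2.BORDER_CONSTANT),s]))
yaw=np.radians(78.5);u=np.array([np.cos(yaw),np.sin(yaw),0]);v=np.array([u[1],-u[0],0]);c=t*[1,1,0]-5.5*u
for x,y,z in((82,0,105),(68,0,102),(58,30,80),(58,-30,80),(38,30,80),(38,-30,80),(-38,30,80),(122,0,117)):print(x,y,z,proj(i,c+x*u+y*v+[0,0,z])-[120,0])
E
```

```text
time: 7.75
tool_pos: [485.3, -335.1, 222.6]
tcp_rot: [-3.141, -0.0, 1.37]
contact_force: [0.1, -0.4, -0.3]
grip_width: 58.1
finger_force: 0.0
[ 485.31363181 -335.14630203  222.61978471] [-3.14089087e+00 -4.52708627e-04  1.36976608e+00] [ 0.11279776 -0.3984368  -0.27602432]
82 0 105 [200.41583644 100.60101041]
68 0 102 [200.38048884 123.91296918]
58 30 80 [243.0097077  136.84505319]
58 -30 80 [157.55214998 136.87818942]
38 30 80 [241.99619934 165.05875211]
38 -30 80 [158.52160888 165.0771402 ]
-38 30 80 [238.53915687 261.29471861]
122 0 117 [200.55404966  22.89066298]
```

View pics/c5.png

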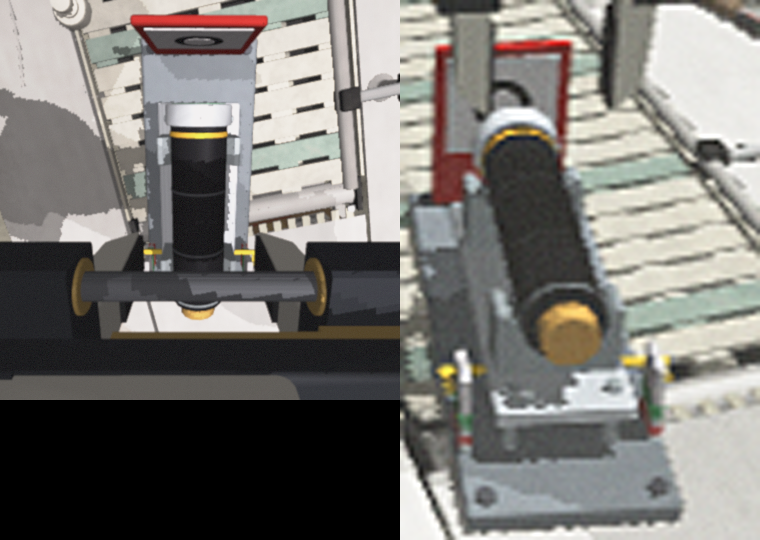

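The lens lies straight in both blocks with the glass end toward the plate and both rims outside them. The saddle is up. Next I close the fingers, move over the lens middle and press.

```bash
python3 -m creep '-0.001 -0.0054 0 0 0 0 0;0 0 0 0 0 0 0;0 0 0 0 0 0 0;0 0 0 0 0 0 0;0 0 0 0 0 0 0;0 0 0 0 0 0 0;0 0 -0.02 0 0 0 0;0 0 -0.02 0 0 0 0'; python3 -m creep '0 0 -0.006 0 0 0 0;0 0 0 0 0 0 0;0 0 0 0 0 0 0';python3 -c "
from plant import bot;print(bot.tip_extent)"
```

```text
time: 8.52
tool_pos: [485.3, -341.3, 184.1]
tcp_rot: [3.138, 0.002, 1.37]
contact_force: [0.6, -0.3, -1.0]
grip_width: 0.9
finger_force: 0.0
time: 8.77
tool_pos: [484.8, -340.9, 177.6]
tcp_rot: [3.142, -0.0, 1.37]
contact_force: [0.4, 0.2, -0.5]
grip_width: 0.6
finger_force: 0.0
65.5
```

```bash
python3 -m creep '0 0 -0.004 0 0 0 0;0 0 -0.003 0 0 0 0;0 0 -0.002 0 0 0 0;0 0 0 0 0 0 0;0 0 0 0 0 0 0'; python3 -m creep '0 0 -0.002 0 0 0 0;0 0 -0.002 0 0 0 0;0 0 0 0 0 0 0;0 0 0 0 0 0 0';python3 -m creep '0 0 -0.002 0 0 0 0;0 0 -0.002 0 0 0 0;0 0 0 0 0 0 0;0 0 0 0 0 0 0'
```

```text
time: 9.18
tool_pos: [484.7, -340.9, 168.4]
tcp_rot: [3.141, 0.0, 1.37]
contact_force: [0.0, -0.2, -0.0]
grip_width: 0.1
finger_force: 0.0
time: 9.52
tool_pos: [484.8, -341.0, 164.5]
tcp_rot: [3.141, 0.0, 1.37]
contact_force: [-0.0, -0.6, 2.6]
grip_width: 0.6
finger_force: 1.5
time: 9.85
tool_pos: [484.8, -341.0, 160.5]
tcp_rot: [3.141, 0.0, 1.37]
contact_force: [-0.5, -0.1, 5.1]
grip_width: 0.3
finger_force: 2.5
```

```bash
python3 -m creep '0 0 -0.002 0 0 0 0;0 0 -0.0015 0 0 0 0;0 0 -0.001 0 0 0 0;0 0 0 0 0 0 0;0 0 0 0 0 0 0;0 0 0 0 0 0 0'; python3 - <<'E'
from h import *
for k in range(3):
    s=viewer.capture('side')[:,:,::-1];o=readout.get_obs();print(o['tool_pos'],o['contact_force'],o['moment'])
cv2.imwrite('pics/s6.png',s)
a=cv2.imread('pics/s5.png');hs=lambda m:cv2.cvtColor(m,cv2.COLOR_BGR2HSV)
for n,m in(('before',a),('now',s.copy())):
    h=hs(m)[200:320,350:430];y=((h[:,:,0]>22)&(h[:,:,0]<35)&(h[:,:,1]>140)&(h[:,:,2]>100)).astype(np.uint8);y[:60]=0
    N,l,st,c=cv2.connectedComponentsWithStats(y);print(n,[(st[k].tolist(),c[k].round(1).tolist()) for k in range(1,N) if st[k,4]>3])
    g=((h[:,:,0]>40)&(h[:,:,0]<90)&(h[:,:,1]>90)).astype(np.uint8);g[:60]=0
    N,l,st,c=cv2.connectedComponentsWithStats(g);print(' green',[(st[k].tolist(),c[k].round(1).tolist()) for k in range(1,N) if st[k,4]>1])
j=viewer.camera_info('side')
u=np.array([.199,.98,0]);v=np.array([.98,-.199,0]);c=np.array([483.7,-339.5,0])
for sgn in(1,-1):print([ (proj(j,c-50*u+45*sgn*v+[0,0,z])-[350,200]).round(1) for z in(30,40,50)])
E
```

```text
time: 10.35
tool_pos: [484.8, -341.0, 156.3]
tcp_rot: [3.141, 0.001, 1.37]
contact_force: [-0.4, 0.6, 6.9]
grip_width: 0.4
finger_force: 3.6
[ 484.84589306 -340.9911902   156.34405022] [0.25305103 0.42285858 6.95105297] [ 0.00129373  0.10289611 -0.04023939]
[ 484.82438301 -340.99560118  156.34793136] [-0.91350737  1.03022888  8.01850125] [ 0.01596545  0.13631752 -0.0648019 ]
[ 484.82926823 -341.01252986  156.37010669] [0.43030817 1.10662516 5.69998495] [-0.02716428  0.10402314 -0.04069903]
before [([9, 81, 3, 3, 7], [10.0, 82.0]), ([50, 80, 4, 1, 4], [51.5, 80.0])]
 green [([56, 91, 2, 1, 2], [56.5, 91.0])]
now [([49, 84, 5, 2, 6], [50.8, 84.2])]
 green [([56, 90, 2, 2, 3], [56.3, 90.7]), ([14, 93, 2, 1, 2], [14.5, 93.0])]
[array([54. , 83.1]), array([54.3, 79.5]), array([54.7, 76. ])]
[array([12.9, 85.3]), array([13. , 81.8]), array([13.1, 78.2])]
```

```bash
python3 -c "
from plant import order;print(order.close_job())"
```

```text
the job is handed in; nothing more can be done
None
```

The job is handed in, but the verdict was not shown: the lens lies in both V blocks, glass end to the target plate, and the closed fingers still press its middle with about 7 N. I put the saddle at 9 to 12 mm down, inside the green bands, from force, tool height and one pointer's pixel shift, because my picture views were used up.

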